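# Make up two pipe-fitting kits

### The job

Make up the two pipe-fitting kits from the stock in the middle of the bench. The long tray gets the tee lying flat, the tall coupling standing upright, and the spacer block pushed fully home into the narrow gap between the tray's two metal cheeks; the square tray gets the elbow lying flat and the short coupling standing upright. Every piece rests on the floor of its tray, not on a wall or on another piece, and the jar, the can and the screwdriver stay where they are.

Things in the scene. Friction and masses are not known exactly. Their poses are not given: they have to be found in the camera images.
- long_tray: Fixed plywood tray, 256 (x) x 136 (y) mm, 240 x 120 inside, walls 20 high, floor 8 above the bench. Origin: centre of underside, z up. At its +x end two aluminium cheeks (44 along y, 10 thick, tops 34 above the bench, 5 mm bevel at the mouth) leave a gap 24 wide along x, centred at x = +85, y = 0, open at top and ends, down to the tray floor. Floor free from x = -120 to +63.
- square_tray: Square shallow plywood tray, fixed to the bench, 176 x 176 mm outside, 160 x 160 mm inside, empty, walls 8 mm thick and 20 mm high, floor 8 mm above the bench. Origin: centre of its underside, on the bench; z up.
- elbow: Copper 90 degree pipe elbow (L) lying flat, 69 x 69 mm, 28 high, about 120 g. Two round sockets, 28 in diameter: one along x, axis at y = -21, from x = -2 to its end at x = 34; one along y, axis at x = -21, from y = -2 to 34; a thinner bend joins them at (-21, -21). Origin: underside, middle of the 69 x 69 outline (on no metal); z up; tube axes at z = 14.
- tee: Copper pipe tee (T) lying flat, 28 mm high, about 150 g. The straight run lies along y, axis at x = -18, from y = -38 to 38; the branch along x at y = 0 ends at x = 32. Round sockets 28 in diameter (the branch's from x = 0 to 32). Origin: underside, middle of the 64 x 76 outline; z up; tube axes at z = 14.
- tall_coupling: Tall brass pipe coupling standing on end: round, 34 mm in diameter, 70 mm high, thin dark line round its middle, 200 g or so. Origin: centre of its underside; z up along it.
- short_coupling: Short, wide brass pipe coupling standing on end: round, 40 mm in diameter, 36 mm high, thin dark line round its middle, 150 g or so. Origin: centre of its underside; z up along it.
- spacer_block: Dark wooden spacer block standing on edge: 18 mm thick (its x), 56 mm long (its y), 66 mm high (its z), 60 g or so. Origin: centre of its underside; z up.
- jar: Bystander: glass jar with a metal cap, 60 mm in diameter, 60 mm high, beyond the stock. Origin: centre of its underside.
- can: Bystander: low steel can with a paper label, 72 mm in diameter, 50 mm high, beyond the stock. Origin: centre of its underside.
- screwdriver: Bystander: screwdriver with an orange handle lying on the bench beyond the stock, its shaft along its x. Origin: underside, near its middle.

How it is judged:
At the end, for the whole second after the job is handed in: Tee and tall coupling in the long tray, elbow and short coupling in the square tray, undersides within 4 mm of the tray floor, flat or upright within 7 degrees; spacer block on the floor of the gap, centred within 4 mm across and 20 mm along it, turned under 8 degrees. All released and at rest (x of tee in the frame of long_tray between -0.118 and 0.118 m and y of tee in the frame of long_tray between -0.058 and 0.058 m and z of tee in the frame of long_tray between 0.004 and 0.012 m and angle between each of tee, tall_coupling, elbow, short_coupling, spacer_block's own z axis and vertical below 0.12 rad and x of tall_coupling in the frame of long_tray between -0.118 and 0.118 m and y of tall_coupling in the frame of long_tray between -0.058 and 0.058 m and z of tall_coupling in the frame of long_tray between 0.004 and 0.012 m and x of elbow in the frame of square_tray between -0.078 and 0.078 m and y of elbow in the frame of square_tray between -0.078 and 0.078 m and z of elbow in the frame of square_tray between 0.004 and 0.012 m and x of short_coupling in the frame of square_tray between -0.078 and 0.078 m and y of short_coupling in the frame of square_tray between -0.078 and 0.078 m and z of short_coupling in the frame of square_tray between 0.004 and 0.012 m and x of spacer_block in the frame of long_tray between 0.081 and 0.089 m and y of spacer_block in the frame of long_tray between -0.02 and 0.02 m and z of spacer_block in the frame of long_tray between 0.004 and 0.012 m and angle between the x axis of spacer_block and the x axis of long_tray, either way round below 0.15 rad and linear speed of each of elbow, tee, tall_coupling, short_coupling, spacer_block below 0.02 m/s); the robot touches nothing.
It fails at once if the jar is moved more than 25 mm (distance of jar from where it was at the start of the episode above 0.025 m).
It fails at once if the can is moved more than 25 mm (distance of can from where it was at the start of the episode above 0.025 m).
It fails at once if the screwdriver is moved more than 25 mm (distance of screwdriver from where it was at the start of the episode above 0.025 m).
It also fails if it takes over 144 s, if anything falls off the work surface, if the arm or the gripper's body presses on something with over 40 N, if the wrist force passes 120 N, or if a joint passes its speed limit or range.

### The arm

A 7-joint arm with a two-finger parallel gripper is mounted at the origin on the work surface. World frame = base frame: x ahead of the robot, y to its left, z up, the work surface at z = 0. Lengths are in m, angles in rad, forces in N, time in s.
With the tool pointing down it reaches from about 0.425 to 0.925 m from the base axis. Payload 6.8 kg.
Tool frame: the origin (TCP) lies on the centre line of the jaws, within the pads' length; the fingertips stand bot.tip_reach ahead of it and the grasp point (between the pads) lies 3 mm ahead of it (bot.tip_reach is the distance from the TCP to the fingertips, in m); z points along the fingers, y is the line along which they close (so a half turn about z gives the same grasp; the last joint's range is limited). The gripper opens to 85 mm and grips with 20 to 120 N. Pads are 22 mm wide; open, the fingers measure 114 mm over their backs; the gripper's body (76 mm by 85 mm) begins 54 mm behind the grasp point. The pads swing forward as they close: fully open they stand 13 mm farther back than shut.
Start: joints at [1.126, 0.477, 0.022, 1.555, -0.011, 1.109, -0.083], TCP at [0.223, -0.637, 0.253] pointing down, gripper open.
Joint ranges: [-2.96, 2.96], [-0.34, 2.1], [-1.41, 1.46], [0.24, 2.44], [-1.37, 4.51], [0.17, 1.92], [-2.96, 2.96]. Speed limits (rad/s): [2.39, 2.39, 3.14, 3.14, 3.14, 3.14, 3.14].

### API

Orientations are given as a unit quaternion [w, x, y, z].
In Python, from station import bot gives the robot as it stands.
- The arm moves only by the tool jog_arm, never from a script. Its argument "deltas" is a list of rows, each a list of 7 numbers: the shift along the world's x, y, z in m, then the turn, a rotation vector about the world's x, y, z in rad, then the opening, from 0 (shut) to 1 (fully open). In form: [[x, y, z, rx, ry, rz, grip], ...]. A call has 1 to 10 rows; each row shifts and turns the commanded pose from where the row before left it; what a row does not reach is not made up. A row lasts 1/10 s, in which the tool goes at most 50 mm and 8.59 degrees, less where a joint would pass 70% of its speed; a pose out of reach is approached as far as the arm can. A call with a gripper value outside its range is refused whole. The fingers move at their own pace and stop on an object; "newtons" is the grip in N (left out, the last holds). Time passes only in rows, so rows that do not move let the fingers close. It gives the time, the measured TCP pose, the force, the opening and the grip force at its end, in the units of the state.
- bot.get_obs(): the state, without advancing time (a new reading comes with each control period).
- bot.read_camera(name): name is "scene" or "top" or "wrist"; returns a dict with "img" (400x640x3 uint8, red, green, blue), "K" (3x3 intrinsics, pixels), "eye" and "attitude" of the camera in the world. Camera axes: x right, y down, z forward; pixel columns grow to the right and rows downward; lengths in m; the calibration is good to about 2 mm. A picture is of the moment at which its call begins. There is no depth.
- bot.hand_in(): hands the job in; it is judged then, once.
The state is a dict: "t": time; "q": joint angles; "joint_vel": joint speeds; "joint_torque": joint torques, N m; "eef_pos": TCP position; "tool_rot": TCP orientation; "contact_force": force on the tool from outside, world axes, zero at the start; "torque": the same for the moment, N m; "gripper_width": opening from 0.0 (shut) to 1.0 (fully open); "grasp_force": force on a finger pad.
Only numpy, scipy, OpenCV 4.12 (cv2) and the standard library are available. Lean on these libraries where they do the work, as an engineer would, in place of code of your own. Each camera call takes 0.05 s, during which the arm holds its last target. There are 200 camera calls.

## Working session

There is one attempt and no reset: what is moved stays moved. The work goes in short steps, Python scripts to look and compute and a tool call to move; the robot and the scene stay as the last step left them, time stands still between calls to the robot, and variables do not carry over. Pictures are saved under pics/ and viewed, at most 16 in all, crops included, and the job is handed in when it is done.

Besides the shell and the picture viewer there is one more tool, called after "Call:" by a JSON object that holds its "api" and its "payload". jog_arm: Moves the arm, as the interface text tells. Its arguments: {"type":"object","properties":{"deltas":{"type":"array"},"newtons":{"type":"number"}},"required":["deltas"]}

```bash
ls; mkdir -p pics; cat > h.py <<'E'
import numpy as np, cv2
from scipy.spatial.transform import Rotation as R
from station import bot
def cam(n,save=None):
    c=bot.read_camera(n)
    if save: cv2.imwrite(f'pics/{save}.png',c['img'][:,:,::-1])
    return c
def Rm(c):
    a=np.array(c['attitude'],float)
    return a if a.shape==(3,3) else R.from_quat(a[[1,2,3,0]]).as_matrix()
def ray(c,u,v,z):
    d=Rm(c)@np.linalg.inv(c['K'])@np.array([u,v,1.]); e=np.array(c['eye'],float)
    return e+d*(z-e[2])/d[2]
def proj(c,p):
    q=np.array(c['K'])@Rm(c).T@(np.array(p,float)-c['eye']); return q[:2]/q[2]
E
python3 - <<'E'
from h import *
o=bot.get_obs(); print({k:np.round(v,3) for k,v in o.items()}, bot.tip_reach)
for n in ['top','scene']:
    c=cam(n,n); print(n,np.round(c['eye'],3),np.round(Rm(c),3).tolist(),np.round(c['K'],1).tolist())
E
```

```text
pics
{'t': np.float64(0.0), 'q': array([ 1.126,  0.478,  0.022,  1.556, -0.011,  1.109, -0.083]), 'joint_vel': array([ 0.001,  0.002,  0.   , -0.001, -0.   ,  0.001,  0.001]), 'joint_torque': array([-1.0000e-03, -5.9646e+01,  1.6080e+00, -2.8120e+01,  1.3000e-02,
        9.0000e-03, -0.0000e+00]), 'eef_pos': array([ 0.223, -0.637,  0.252]), 'tool_rot': array([-0.001,  0.986,  0.168, -0.   ]), 'contact_force': array([ 0.27 ,  0.328, -0.179]), 'torque': array([0.032, 0.025, 0.022]), 'grasp_force': np.float64(0.0), 'gripper_width': np.float64(1.002)} 0.022
top [ 0.421 -0.01   1.242] [[-0.005, -0.985, 0.173], [-1.0, 0.008, 0.02], [-0.021, -0.173, -0.985]] [[476.0, 0.0, 317.1], [0.0, 476.0, 201.4], [0.0, 0.0, 1.0]]
scene [0.976 0.467 0.633] [[-0.833, 0.402, -0.381], [0.554, 0.601, -0.576], [-0.003, -0.691, -0.723]] [[389.1, 0.0, 317.7], [0.0, 389.1, 206.9], [0.0, 0.0, 1.0]]
```

View pics/top.png

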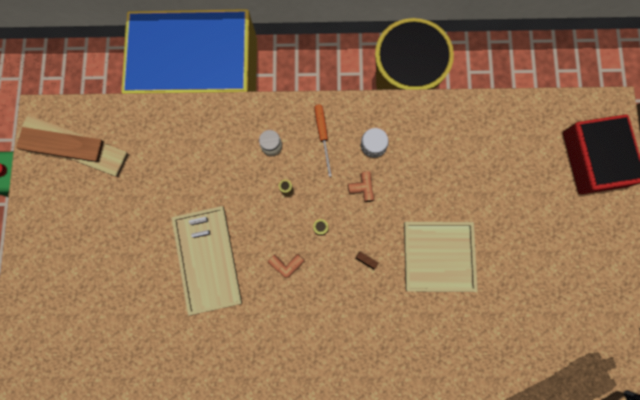

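View pics/scene.png

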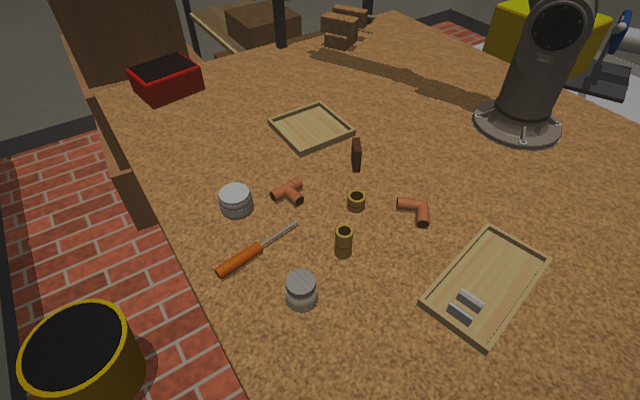

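The top view shows the long tray near (206,260) with its cheeks at its upper end (200,227), and the square tray at (440,257). The tee is at (363,186), the elbow at (286,266), the tall coupling at (286,187), the short one at (320,227) and the spacer at (367,260). The jar is at (270,142), the can at (375,142) and the screwdriver at (323,135). The scene view agrees: the spacer stands at (356,155) and both couplings stand upright.

```bash
python3 - <<'E'
from h import *
c=cam('top'); im=c['img']; hsv=cv2.cvtColor(im,cv2.COLOR_RGB2HSV)
for n,(u,v) in dict(bench=(330,320),ltray=(210,280),sq=(440,257),tee=(366,186),elb=(278,262),sp=(367,260),tall=(286,187),short=(320,227),chk=(200,234),tallrim=(280,184)).items(): print(n,im[v,u],hsv[v,u])
def blobs(m,roi,z,name,k=3):
    x0,y0,x1,y1=roi; mm=np.zeros_like(m,np.uint8); mm[y0:y1,x0:x1]=m[y0:y1,x0:x1]
    cs,_=cv2.findContours(mm,cv2.RETR_EXTERNAL,cv2.CHAIN_APPROX_NONE)
    if not cs: print(name,'none');return
    q=max(cs,key=cv2.contourArea); r=cv2.minAreaRect(q); b=cv2.boxPoints(r)
    W=np.array([ray(c,u,v,z)[:2] for u,v in b]); M=cv2.moments(q)
    print(name,'area',cv2.contourArea(q),'px',np.round(r[0],1),'boxctr',np.round(W.mean(0),4),'corners',np.round(W,3).tolist(),'centroid',np.round(ray(c,M['m10']/M['m00'],M['m01']/M['m00'],z)[:2],4))
h,s,v=[hsv[...,i].astype(int) for i in range(3)]
rr,g,b=[im[...,i].astype(int) for i in range(3)]
cop=(rr-g>55)&(rr>110)
tray=(g>155)
tray=cv2.morphologyEx(((g>135)&(rr-b<110)).astype(np.uint8),cv2.MORPH_OPEN,np.ones((5,5)))
blobs(tray,(150,190,260,330),.02,'long'); blobs(tray,(390,205,490,305),.02,'sq')
blobs(cop,(340,160,385,210),.014,'tee'); blobs(cop,(262,245,312,285),.014,'elbow')
blobs(v<75,(345,240,390,280),.066,'spacer')
dk=v<90
blobs(dk,(272,172,300,202),.06,'tall'); blobs(dk,(305,212,335,242),.03,'short')
print(s[320:330,320:330].mean())
cv2.imwrite('pics/crop1.png',cv2.resize(im[125:320,165:395,::-1],None,fx=3.4,fy=3,interpolation=cv2.INTER_CUBIC)[:600,:800])
E
```

```text
bench [165 128  90] [ 15 116 165]
ltray [181 170 127] [ 24  76 181]
sq [180 170 127] [ 24  75 180]
tee [178 132  93] [ 14 122 178]
elb [171 108  77] [ 10 140 171]
sp [96 60 40] [ 11 149  96]
tall [62 53 39] [18 95 62]
short [71 62 48] [18 83 71]
chk [158 158 163] [120   8 163]
tallrim [142 135  76] [ 27 119 142]
long area 4364.5 px [207.2 260.3] boxctr [0.4875 0.297 ] corners [[0.602, 0.389], [0.625, 0.262], [0.372, 0.208], [0.35, 0.329]] centroid [0.4787 0.2932]
sq area 4511.0 px [441.  256.2] boxctr [ 0.4934 -0.3002] corners [[0.585, -0.212], [0.589, -0.392], [0.401, -0.386], [0.397, -0.211]] centroid [ 0.4926 -0.2936]
tee area 138.5 px [360.  186.1] boxctr [ 0.6772 -0.0987] corners [[0.709, -0.066], [0.717, -0.123], [0.645, -0.131], [0.638, -0.075]] centroid [ 0.6784 -0.105 ]
elbow area 231.5 px [285.3 260.8] boxctr [0.4833 0.0966] corners [[0.483, 0.141], [0.527, 0.096], [0.484, 0.052], [0.439, 0.097]] centroid [0.4695 0.095 ]
spacer area 18.5 px [364.6 262.9] boxctr [ 0.4744 -0.1024] corners [[0.485, -0.081], [0.489, -0.083], [0.464, -0.124], [0.46, -0.122]] centroid [ 0.4741 -0.1033]
tall area 31.0 px [285. 185.] boxctr [0.6721 0.0946] corners [[0.68, 0.102], [0.68, 0.087], [0.664, 0.087], [0.664, 0.102]] centroid [0.6721 0.0951]
short area 45.0 px [320.5 226. ] boxctr [0.5703 0.0054] corners [[0.57, 0.019], [0.585, 0.005], [0.57, -0.009], [0.556, 0.005]] centroid [0.5703 0.0061]
115.98
```

View pics/crop1.png

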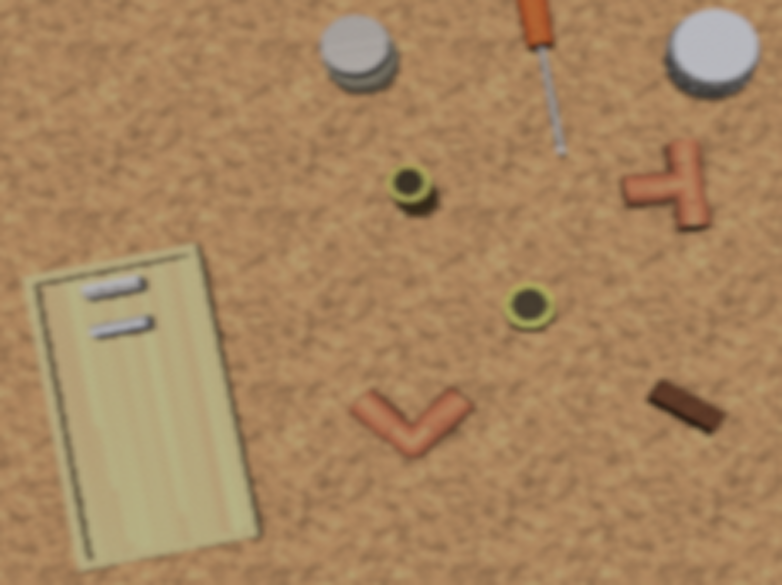

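The crop confirms the layout; the elbow opens toward +x, with its corner at crop (413,450). The tee's branch points to +y, ending at crop (628,190). I'll move toward the spacer.

Call:
{"api": "jog_arm", "payload": {"deltas": [[0.018,0.04,0,0,0,0.072,1],[0.018,0.04,0,0,0,0.072,1],[0.018,0.04,0,0,0,0.072,1],[0.018,0.04,0,0,0,0.072,1],[0.018,0.04,0,0,0,0.072,1],[0.018,0.04,0,0,0,0.072,1],[0.018,0.04,0,0,0,0.072,1],[0.018,0.04,0,0,0,0.072,1],[0.018,0.04,0,0,0,0.072,1],[0.018,0.04,0,0,0,0.072,1]], "newtons": 40}}

```text
t: 1.15
eef_pos: [0.4034, -0.2354, 0.2533]
tool_rot: [0.0, 0.863, 0.505, -0.0]
contact_force: [0.5, -0.5, -0.5]
gripper_width: 1.0
grasp_force: 0.0
```

```bash
python3 - <<'E'
from h import *
o=bot.get_obs(); print({k:np.round(v,3) for k,v in o.items()})
c=cam('wrist','w1'); print(c['eye'],np.round(Rm(c),3).tolist(),np.round(c['K'],1).tolist())
c=cam('top')
W=np.array([ray(c,u,v,.02)[:2] for u,v in [(172.4,218.3),(223.2,206.7),(240.9,303.3),(188.5,315)]]); print('long corners',W.round(3).tolist(),W.mean(0))
for a,b in [(0,3),(1,2),(0,1),(3,2)]: d=W[a]-W[b]; print(np.degrees(np.arctan2(d[1],d[0])),np.hypot(*d))
for nm,p in dict(chkA=[(83,290),(145,283)],chkB=[(92,330),(153,321)]).items():
  w=np.array([ray(c,165+a/3.4,125+b/3,.034)[:2] for a,b in p]); print(nm,w.round(3).tolist())
E
```

```text
{'t': np.float64(1.15), 'q': array([ 0.696,  0.153, -0.331,  2.016,  0.06 ,  0.981, -0.176]), 'joint_vel': array([-0.534, -0.075, -0.431,  0.103,  0.048, -0.016, -0.265]), 'joint_torque': array([  3.858, -36.481,   0.333, -25.244,  -0.051,   0.236,   0.384]), 'eef_pos': array([ 0.403, -0.235,  0.253]), 'tool_rot': array([ 0.   ,  0.863,  0.505, -0.   ]), 'contact_force': array([ 0.453, -0.512, -0.547]), 'torque': array([ 0.013, -0.032,  0.058]), 'grasp_force': np.float64(0.0), 'gripper_width': np.float64(1.0)}
[ 0.4403346  -0.16898715  0.37380068] [[0.872, -0.467, -0.144], [-0.489, -0.833, -0.259], [0.001, 0.296, -0.955]] [[347.1, 0.0, 314.7], [0.0, 347.1, 198.8], [0.0, 0.0, 1.0]]
long corners [[0.595, 0.392], [0.624, 0.259], [0.377, 0.207], [0.349, 0.339]] [0.48605968 0.29927417]
12.089946573204868 0.25141800581147145
11.91474451586445 0.2525834208186315
102.62698305890288 0.1353770476502195
102.13449117035184 0.134598779947132
chkA [[0.583, 0.342], [0.589, 0.296]]
chkB [[0.549, 0.334], [0.556, 0.288]]
```

View pics/w1.png

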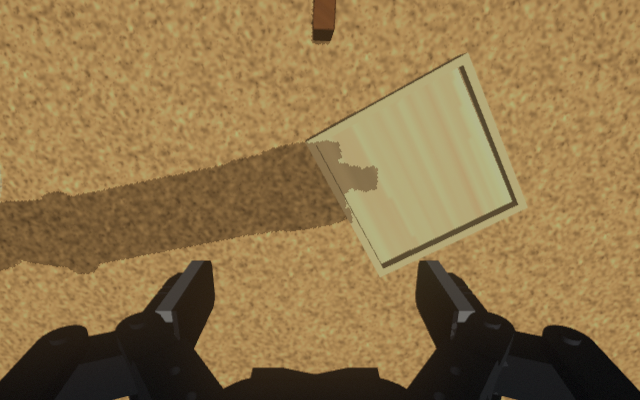

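The wrist view shows the square tray (corners about (307,141), (467,55), (525,207), (382,274)) and the spacer at the top edge at (324,20), aligned with the jaws' centre column. I'll move on to see it properly.

Call:
{"api": "jog_arm", "payload": {"deltas": [[0.016,0.028,0,0,0,0,1],[0.016,0.028,0,0,0,0,1],[0,0,0,0,0,0,1],[0,0,0,0,0,0,1]]}}

```text
t: 1.65
eef_pos: [0.435, -0.1812, 0.2531]
tool_rot: [-0.0, 0.863, 0.505, -0.0]
contact_force: [-0.0, -0.3, -0.3]
gripper_width: 0.997
grasp_force: 0.0
```

```bash
cat >> h.py <<'E'
def ang(o=None):
    o=o or bot.get_obs(); w,x,y,z=o['tool_rot']; return np.degrees(2*np.arctan2(y,x))-90  # jaw line angle
E
python3 - <<'E'
from h import *
o=bot.get_obs(); print(o['eef_pos'].round(4),ang(o))
c=cam('wrist'); im=c['img']; rr,g,b=[im[...,i].astype(int) for i in range(3)]
Q=np.array([(307,141),(467,55),(525,207),(382,274)])
m=(rr<115).astype(np.uint8); m[240:]=0
n,l,s,ce=cv2.connectedComponentsWithStats(m)
for i in range(1,n):
    if s[i,4]>150: print(s[i],ce[i].round(1))
# tray mask
cv2.imwrite('pics/w2.png',im[:,:,::-1])
e=np.array(c['eye']);print(e)
E
```

```text
[ 0.435  -0.1812  0.2531] -29.400211597811854
[467   0  21  17 213] [478.3   6.3]
[310  39  26  71 678] [322.8  74.3]
[305 120 152  81 755] [371.  162.6]
[452 132  48 108 337] [475.2 184.6]
[  0 194  11  46 382] [  4.2 220.4]
[134 199  26  27 178] [146.1 210.3]
[ 0.47213912 -0.11487609  0.37358812]
```

View pics/w2.png

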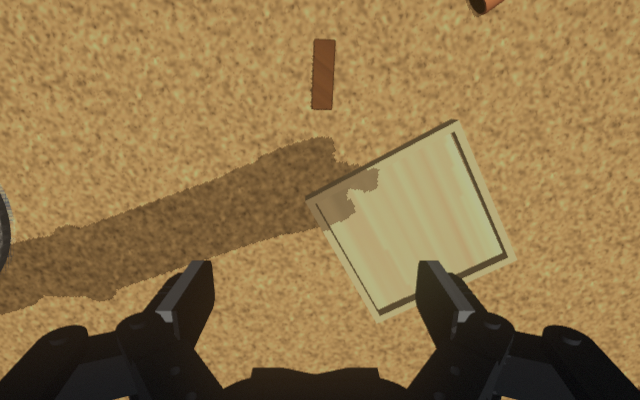

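The spacer top is a rectangle at about (312–336, 39–109). The square tray's rim corners are at (306,200), (457,121), (514,258) and (379,322).

```bash
python3 - <<'E'
from h import *
o=bot.get_obs(); c=cam('wrist'); im=c['img']
m=((im[...,0]<125)).astype(np.uint8); m[:30]=0;m[115:]=0;m[:,:300]=0;m[:,345:]=0
m=cv2.morphologyEx(m,cv2.MORPH_OPEN,np.ones((3,3)))
q=max(cv2.findContours(m,0,1)[0],key=cv2.contourArea)
r=cv2.minAreaRect(q); print(r); B=cv2.boxPoints(r)
W=np.array([ray(c,*p,.066)[:2] for p in B]); print(W.round(4).tolist(),W.mean(0))
for i in range(2): d=W[i+1]-W[i]; print(np.hypot(*d),np.degrees(np.arctan2(d[1],d[0])))
print('jaw',ang(o),'delta',W.mean(0)-o['eef_pos'][:2])
T=np.array([ray(c,*p,.02)[:2] for p in [(306,200),(457,121),(514,258),(379,322)]]); print('sq',T.round(4).tolist(),T.mean(0)); 
for i in range(3): d=T[i+1]-T[i]; print(np.hypot(*d),np.degrees(np.arctan2(d[1],d[0])))
E
```

```text
((322.5008544921875, 72.97920227050781), (21.89766502380371, 70.68865966796875), 2.38594388961792)
[[0.4616, -0.1258], [0.4912, -0.0788], [0.5063, -0.0882], [0.4776, -0.1357]] [ 0.48418518 -0.10711037]
0.055489668596751834 57.80589246308439
0.017757494028449738 -31.689562257506772
jaw -29.505883789923125 delta [0.04965738 0.07490004]
sq [[0.409, -0.2079], [0.5813, -0.2105], [0.5788, -0.3826], [0.4087, -0.3838]] [ 0.49445066 -0.29619596]
0.1722544005821745 -0.8619265130098627
0.1721435596302344 -90.84099005843362
0.1700484170045463 -179.57844843772324
```

Call:
{"api": "jog_arm", "payload": {"deltas": [[0.025,0.0375,0,0,0,-0.043,1],[0.0245,0.0375,-0.01,0,0,0,1],[0,0,-0.04,0,0,0,1],[0,0,-0.04,0,0,0,1],[0,0,-0.04,0,0,0,1],[0,0,-0.04,0,0,0,1],[0,0,-0.025,0,0,0,1],[0,0,0,0,0,0,1],[0,0,0,0,0,0,0],[0,0,0,0,0,0,0]], "newtons": 40}}

```text
t: 2.75
eef_pos: [0.4857, -0.1068, 0.0598]
tool_rot: [0.001, 0.875, 0.485, 0.001]
contact_force: [0.6, -0.2, -0.2]
gripper_width: 0.691
grasp_force: 0.0
```

Call:
{"api": "jog_arm", "payload": {"deltas": [[0,0,0,0,0,0,0],[0,0,0,0,0,0,0],[0,0,0,0,0,0,0],[0,0,0,0,0,0,0],[0,0,0,0,0,0,0],[0,0,0,0,0,0,0]]}}

```text
t: 3.35
eef_pos: [0.4853, -0.1063, 0.0593]
tool_rot: [0.001, 0.874, 0.485, 0.001]
contact_force: [-1.3, -0.5, 7.7]
gripper_width: 0.201
grasp_force: 40.2
```

Call:
{"api": "jog_arm", "payload": {"deltas": [[0,0,0.035,0,0,0,0],[0,0,0.04,0,0,0.1,0],[0,0,0.04,0,0,0.1,0],[0.012,0.04,0,0,0,0.08,0],[0.012,0.04,0,0,0,0.08,0],[0.012,0.04,0,0,0,0.08,0],[0.012,0.04,0,0,0,0.08,0],[0.012,0.04,0,0,0,0.08,0],[0.012,0.04,0,0,0,0.08,0],[0.012,0.04,0,0,0,0.088,0]]}}

```text
t: 4.35
eef_pos: [0.5687, 0.1753, 0.1734]
tool_rot: [0.0, 0.627, 0.779, -0.0]
contact_force: [0.6, -0.3, -0.6]
gripper_width: 0.203
grasp_force: 39.2
```

Call:
{"api": "jog_arm", "payload": {"deltas": [[0.008,0.031,0,0,0,0,0],[0.008,0.031,0,0,0,0,0],[0,0,0,0,0,0,0],[0,0,0,0,0,0,0]]}}

```text
t: 4.75
eef_pos: [0.5841, 0.2365, 0.173]
tool_rot: [-0.0, 0.628, 0.778, -0.0]
contact_force: [-0.1, -0.6, -1.7]
gripper_width: 0.204
grasp_force: 39.3
```

```bash
python3 - <<'E'
from h import *
o=bot.get_obs(); print(o['eef_pos'].round(4),ang(o),o['grasp_force'],o['q'].round(2))
c=cam('wrist','w3')
for p in [(.569,.316,.034)]: print(proj(c,p))
E
```

```text
[0.5841 0.2365 0.173 ] 12.178338104784046 39.27808463573456 [-0.03  0.56 -0.63  1.71  0.38  1.   -0.58]
[317.35224417  83.85859334]
```

View pics/w3.png

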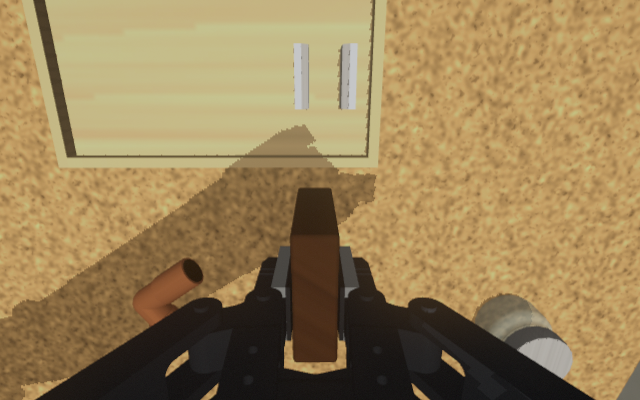

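The cheeks show at (293–308, 43–109) and (338–357, 43–109). The block hangs straight and centred in the jaws, at column 315.

```bash
python3 - <<'E'
from h import *
o=bot.get_obs(); c=cam('wrist'); im=c['img'].astype(int)
m=((im[...,0]-im[...,2])<15).astype(np.uint8)&(im[...,0]>70); m=m.astype(np.uint8); m[:30]=0;m[125:]=0;m[:,:270]=0;m[:,372:]=0
m=cv2.morphologyEx(m,cv2.MORPH_OPEN,np.ones((3,3),np.uint8))
n,l,s,ce=cv2.connectedComponentsWithStats(m)
print(s[1:][s[1:,4]>50])
M=[]
for v in range(50,105,6):
    u=np.nonzero(m[v])[0]; a,b=u.min(),u.max()+1
    A,B=ray(c,a,v,.034)[:2],ray(c,b,v,.034)[:2]; M.append((A+B)/2)
    if v in(50,98): print(v,a,b,np.hypot(*(B-A)),M[-1].round(4))
M=np.array(M); d=M[-1]-M[0]; print('gap dir',np.degrees(np.arctan2(-d[1],-d[0])),'mean',M.mean(0))
vs=np.nonzero(m.any(1))[0]; e=[ray(c,(s_),v,.034)[:2] for s_,v in((325,vs.min()),(325,vs.max()+1))]; print('ends',np.round(e,4).tolist(),'ctr',np.mean(e,0))
print('ang',ang(o),o['eef_pos'])
E
```

```text
[[294  41  15  66 915]
 [341  41  16  66 957]]
50 294 357 0.04349700214133792 [0.5702 0.3373]
98 295 356 0.04377875523038775 [0.5771 0.3063]
gap dir 102.033124228267 mean [0.57395965 0.3199914 ]
ends [[0.5686, 0.3428], [0.5781, 0.3001]] ctr [0.57334405 0.32146615]
ang 12.076557307287132 [0.58433231 0.2350286  0.17293467]
```

Call:
{"api": "jog_arm", "payload": {"deltas": [[-0.0055,0.0432,0,0,0,0,0],[-0.0055,0.0432,0,0,0,0,0],[0,0,-0.03,0,0,0,0],[0,0,-0.03,0,0,0,0],[0,0,-0.015,0,0,0,0],[0,0,0,0,0,0,0],[0,0,0,0,0,0,0]]}}

```text
t: 5.55
eef_pos: [0.5743, 0.3216, 0.0991]
tool_rot: [0.0, 0.629, 0.777, 0.0]
contact_force: [-0.3, 0.7, -0.5]
gripper_width: 0.203
grasp_force: 39.3
```

Call:
{"api": "jog_arm", "payload": {"deltas": [[-0.0007,0,-0.008,0,0,0,0],[0,0,-0.008,0,0,0,0],[0,0,-0.008,0,0,0,0],[0,0,-0.004,0,0,0,0],[0,0,-0.003,0,0,0,0],[0,0,0,0,0,0,0],[0,0,0,0,0,0,0]]}}

```text
t: 6.25
eef_pos: [0.5729, 0.3224, 0.0675]
tool_rot: [0.0, 0.629, 0.778, 0.0]
contact_force: [-0.4, 0.1, 0.1]
gripper_width: 0.203
grasp_force: 39.5
```

Call:
{"api": "jog_arm", "payload": {"deltas": [[0,0,-0.001,0,0,0,0],[0,0,-0.001,0,0,0,0],[0,0,0,0,0,0,0]]}}

```text
t: 6.55
eef_pos: [0.573, 0.3225, 0.0674]
tool_rot: [0.0, 0.629, 0.778, 0.0]
contact_force: [-5.2, -4.0, 15.6]
gripper_width: 0.21
grasp_force: 41.6
```

Call:
{"api": "jog_arm", "payload": {"deltas": [[0,0,0,0,0,0,0.6],[0,0,0,0,0,0,0.6],[0,0,0,0,0,0,0.6],[0,0,0,0,0,0,0.6],[0,0,0.02,0,0,0,0.6],[0,0,0.03,0,0,0,1],[0,0,0.04,0,0,0,1],[0,0,0.04,0,0,0,1],[0.01,-0.02,0.03,0,0,0,1]]}}

```text
t: 7.45
eef_pos: [0.5811, 0.3065, 0.2283]
tool_rot: [-0.001, 0.626, 0.779, 0.002]
contact_force: [0.5, 1.0, -0.3]
gripper_width: 1.005
grasp_force: 0.0
```

Call:
{"api": "jog_arm", "payload": {"deltas": [[0.012,-0.035,0.02,0,0,0,1],[0.0135,-0.035,0,0,0,0,1],[0.0135,-0.035,0,0,0,0,1],[0.0135,-0.035,0,0,0,0,1],[0.0135,-0.035,0,0,0,0,1],[0.0135,-0.035,0,0,0,0,1],[0.0135,-0.035,0,0,0,0,1],[0.0135,-0.035,0,0,0,0,1],[0,0,0,0,0,0,1],[0,0,0,0,0,0,1]]}}

```text
t: 8.45
eef_pos: [0.6895, 0.021, 0.2447]
tool_rot: [-0.0, 0.63, 0.777, -0.0]
contact_force: [-0.0, 1.1, -0.2]
gripper_width: 0.998
grasp_force: 0.0
```

```bash
python3 - <<'E'
from h import *
o=bot.get_obs(); print(o['eef_pos'].round(4),ang(o),o['q'].round(2))
c=cam('wrist','w4'); print(c['eye'])
for p in [(.672,.095,.07),(.57,.005,.036),(.485,.097,.014),(.678,-.1,.014)]: print(proj(c,p))
E
```

```text
[0.6895 0.021  0.2447] 11.948719276834169 [ 0.27  0.58 -0.59  1.49  0.34  1.18 -0.17]
[0.67405502 0.09536086 0.36520264]
[312.4408659   91.19011597]
[189.9019059  163.95801957]
[116.98844011  45.55302539]
[282.60978118 269.0642165 ]
```

View pics/w4.png

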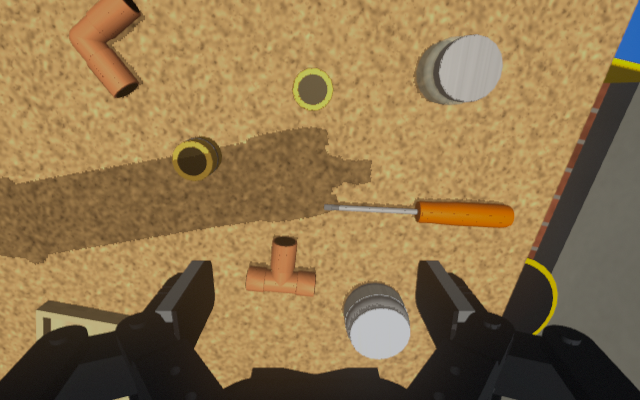

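The view shows all the stock. The tall rim is at (313,89) and the short rim at (193,160), in the arm's shadow. The tee is at (283,273) with its branch end at (285,242), and the elbow at (105,45). The jar (470,70), the screwdriver and the can (378,325) are clear of them.

```bash
python3 - <<'E'
from h import *
o=bot.get_obs(); c=cam('wrist'); im=c['img'].astype(int)
print(im[89,296],im[70,313],im[160,175],im[142,190],im[270,260],im[60,105])
def ring(u,v,r,z,n):
    roi=im[v-r:v+r,u-r:u+r]; m=((roi[...,1]-roi[...,2]>45)&(roi[...,0]-roi[...,1]<18)).astype(np.uint8)
    q=max(cv2.findContours(m,0,1)[0],key=len); (a,b),ax,_=cv2.fitEllipse(cv2.convexHull(q))
    p=ray(c,a+u-r,b+v-r,z); print(n,(a+u-r,b+v-r),ax,p.round(4),'delta',(p[:2]-o['eef_pos'][:2]).round(4))
ring(313,89,26,.07,'tall'); ring(193,160,28,.036,'short')
m=((im[...,0]-im[...,1]>50)&(im[...,0]-im[...,2]>70)&(im[...,1]<130)).astype(np.uint8); m=cv2.morphologyEx(m,cv2.MORPH_OPEN,np.ones((3,3),np.uint8))
m[:, 330:]=0
n,l,s,ce=cv2.connectedComponentsWithStats(m)
for i in range(1,n):
    if s[i,4]>300:
        q=max(cv2.findContours((l==i).astype(np.uint8),0,1)[0],key=len); B=cv2.boxPoints(cv2.minAreaRect(q))
        W=np.array([ray(c,*p,.02)[:2] for p in B]); print(s[i],B.round().tolist(),W.round(4).tolist(),W.mean(0).round(4), np.hypot(*(W[1]-W[0])),np.hypot(*(W[2]-W[1])),np.degrees(np.arctan2(*(W[1]-W[0])[::-1])))
E
```

```text
[192 192  86] [167 137  80] [149 116  43] [133 105  41] [102  65  37] [192 125  75]
tall (312.4743194580078, 91.4530029296875) (38.97885513305664, 41.80573654174805) [0.6715 0.0969 0.07  ] delta [-0.0176  0.0739]
short (200.5709228515625, 150.12500762939453) (5.952366828918457, 12.473950386047363) [0.5782 0.0222 0.036 ] delta [-0.1109 -0.0007]
[ 70   0  47  97 765] [[68.0, 1.0], [112.0, -0.0], [116.0, 96.0], [72.0, 98.0]] [[0.4437, 0.126], [0.4815, 0.1356], [0.4887, 0.0535], [0.448, 0.043]] [0.4655 0.0895] 0.03899009866083243 0.0824080869761857 14.263845736898212
[  86    6   49   81 1275] [[83.0, 38.0], [124.0, 2.0], [167.0, 53.0], [126.0, 88.0]] [[0.457, 0.0988], [0.4921, 0.1356], [0.5332, 0.1021], [0.4979, 0.0629]] [0.4951 0.0998] 0.05078075377477555 0.053030275345012895 46.36996273917097
[ 247  246   68   40 1065] [[247.0, 280.0], [250.0, 243.0], [317.0, 249.0], [314.0, 285.0]] [[0.6408, -0.1165], [0.6371, -0.0715], [0.71, -0.0625], [0.7163, -0.1075]] [ 0.676  -0.0895] 0.045202112733196846 0.07349432313184215 94.67070898008404
```

Call:
{"api": "jog_arm", "payload": {"deltas": [[-0.009,0.037,0,0,0,0,1],[-0.0086,0.037,-0.007,0,0,0,1],[0,0,-0.04,0,0,0,1],[0,0,-0.04,0,0,0,1],[0,0,-0.04,0,0,0,1],[0,0,-0.04,0,0,0,1],[0,0,-0.03,0,0,0,1],[0,0,0,0,0,0,1],[0,0,0,0,0,0,0],[0,0,0,0,0,0,0]]}}

```text
t: 9.55
eef_pos: [0.6731, 0.0977, 0.0508]
tool_rot: [0.001, 0.628, 0.778, 0.002]
contact_force: [0.2, -0.1, 1.2]
gripper_width: 0.69
grasp_force: 0.0
```

Call:
{"api": "jog_arm", "payload": {"deltas": [[0,0,0,0,0,0,0],[0,0,0,0,0,0,0],[0,0,0,0,0,0,0],[0,0,0,0,0,0,0],[0,0,0,0,0,0,0]]}}

```text
t: 10.05
eef_pos: [0.6727, 0.0966, 0.0504]
tool_rot: [0.001, 0.629, 0.778, 0.001]
contact_force: [-2.1, -0.3, 8.2]
gripper_width: 0.387
grasp_force: 39.2
```

Call:
{"api": "jog_arm", "payload": {"deltas": [[0,0,0.03,0,0,0,0],[0,0,0.035,0,0,0,0],[0,0,0.035,0,0,0,0],[-0.0263,0.0354,0,0,0,0,0],[-0.0263,0.0354,0,0,0,0,0],[-0.0263,0.0354,0,0,0,0,0],[-0.0263,0.0354,0,0,0,0,0],[-0.0263,0.0354,0,0,0,0,0],[-0.0263,0.0354,0,0,0,0,0],[0,0,0,0,0,0,0]]}}

```text
t: 11.05
eef_pos: [0.5084, 0.316, 0.1496]
tool_rot: [-0.002, 0.624, 0.781, 0.001]
contact_force: [-0.8, 0.2, -1.4]
gripper_width: 0.385
grasp_force: 40.2
```

Call:
{"api": "jog_arm", "payload": {"deltas": [[0,0,-0.03,0,0,0,0],[0,0,-0.03,0,0,0,0],[0,0,-0.02,0,0,0,0],[0,0,-0.007,0,0,0,0],[0,0,0,0,0,0,0],[0,0,0,0,0,0,0]]}}

```text
t: 11.65
eef_pos: [0.5147, 0.3092, 0.0624]
tool_rot: [0.0, 0.629, 0.778, 0.001]
contact_force: [0.7, -0.6, -1.7]
gripper_width: 0.385
grasp_force: 40.2
```

Call:
{"api": "jog_arm", "payload": {"deltas": [[0,0,-0.003,0,0,0,0],[0,0,-0.002,0,0,0,0],[0,0,0,0,0,0,0],[0,0,0,0,0,0,0.55],[0,0,0,0,0,0,0.55],[0,0,0,0,0,0,0.55],[0,0,0.02,0,0,0,0.55],[0,0,0.04,0,0,0,0.55],[0,0,0.04,0,0,0,0.55],[0,-0.02,0.04,0,0,0,1]]}}

```text
t: 12.65
eef_pos: [0.513, 0.2914, 0.198]
tool_rot: [-0.001, 0.627, 0.779, 0.001]
contact_force: [0.6, -0.6, 0.5]
gripper_width: 0.702
grasp_force: 0.0
```

Call:
{"api": "jog_arm", "payload": {"deltas": [[-0.001,-0.04,0.04,0,0,0,1],[-0.001,-0.045,0,0,0,0,1],[-0.001,-0.045,0,0,0,0,1],[-0.001,-0.045,0,0,0,0,1],[-0.001,-0.045,0,0,0,0,1],[-0.001,-0.045,0,0,0,0,1],[0,0,0,0,0,0,1],[0,0,0,0,0,0,1]]}}

```text
t: 13.45
eef_pos: [0.5081, 0.0272, 0.2317]
tool_rot: [0.0, 0.63, 0.777, -0.0]
contact_force: [1.4, 0.1, -0.4]
gripper_width: 1.001
grasp_force: 0.0
```

```bash
python3 - <<'E'
from h import *
o=bot.get_obs(); print(o['eef_pos'].round(4),ang(o),o['q'].round(2))
c=cam('wrist','w5')
E
```

```text
[0.5081 0.0272 0.2317] 11.91689224843293 [ 0.36  0.29 -0.64  1.94  0.21  0.98 -0.16]
```

View pics/w5.png

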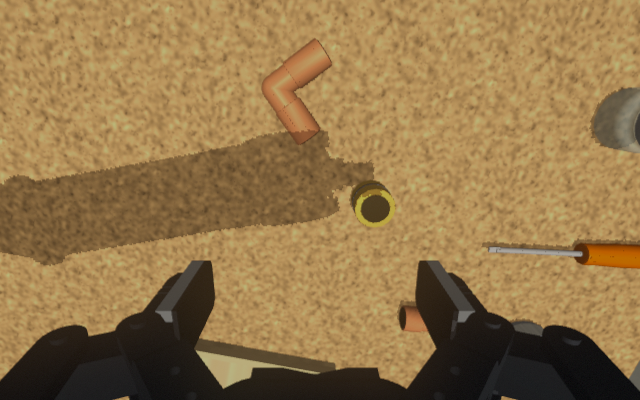

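The elbow is clear. Leg A runs from (290,78) to its end at (323,52), and leg B from (284,101) to its end at (310,136). The bend is near (272,88). The short coupling's rim is at (375,208).

```bash
python3 - <<'E'
from h import *
o=bot.get_obs(); c=cam('wrist'); im=c['img'].astype(int)
m=((im[...,0]-im[...,1]>45)&(im[...,0]-im[...,2]>65)).astype(np.uint8); m[155:]=0;m[:,:250]=0;m[:,345:]=0
m=cv2.morphologyEx(m,cv2.MORPH_OPEN,np.ones((3,3),np.uint8))
n,l,s,ce=cv2.connectedComponentsWithStats(m); i=1+s[1:,4].argmax(); print(s[i])
vv,uu=np.nonzero(l==i); P=np.array([ray(c,u,v,.014)[:2] for u,v in zip(uu,vv)])
# legs along unit dirs found from end picks
f=lambda u,v: ray(c,u,v,.014)[:2]
for nm,a,b in (('A',(290,78),(323.5,51.5)),('B',(284,101),(310,136))):
    A,B=f(*a),f(*b); d=(B-A)/np.hypot(*(B-A)); nrm=np.array([-d[1],d[0]])
    t=(P-A)@d; w=(P-A)@nrm; k=(t>0.004)&(t<.03)&(abs(w)<.019)
    vx,vy,x0,y0=cv2.fitLine(P[k].astype(np.float32),cv2.DIST_L2,0,.01,.01).ravel()
    print(nm,A.round(4),B.round(4),np.hypot(*(B-A)),'pickang',np.degrees(np.arctan2(d[1],d[0])),'fit',np.degrees(np.arctan2(vy,vx)),x0,y0,'width',np.ptp(w[k]))
g=(im[...,1]-im[...,2]>45)&(im[...,0]-im[...,1]<22); g[:180]=0;g[236:]=0;g[:,:350]=0;g[:,402:]=0
q=max(cv2.findContours(g.astype(np.uint8),0,1)[0],key=len); e=cv2.fitEllipse(cv2.convexHull(q)); print('short',e,ray(c,*e[0],.036).round(4))
print(ang(o),o['eef_pos'])
E
```

```text
[ 262   42   69  103 2854]
A [0.4678 0.1098] [0.4931 0.1383] 0.03809787755316485 pickang 48.42657024920491 fit -26.818874 0.47847837 0.122172326 width 0.027105375900292328
B [0.4661 0.0886] [0.4967 0.0619] 0.0406073414991124 pickang -41.22404161732177 fit 47.69792 0.47797686 0.07590897 width 0.02673526668423589
short ((368.3277282714844, 211.3303680419922), (26.209741592407227, 32.4550895690918), 160.3067626953125) [0.5662 0.0058 0.036 ]
12.07838726154445 [0.50812031 0.02881601 0.2317819 ]
```

Call:
{"api": "jog_arm", "payload": {"deltas": [[-0.0145,0.0236,0,0,0,0.128,1],[-0.0145,0.0236,0,0,0,0.128,1],[0,0,-0.034,0,0,0.128,1],[0,0,-0.03,0,0,0.128,1],[0,0,-0.03,0,0,0.127,1],[0,0,-0.04,0,0,0,1],[0,0,-0.03,0,0,0,1],[0,0,-0.02,0,0,0,1],[0,0,-0.015,0,0,0,1],[0,0,0,0,0,0,1]], "newtons": 60}}

```text
t: 14.55
eef_pos: [0.478, 0.0768, 0.0313]
tool_rot: [-0.001, 0.352, 0.936, -0.0]
contact_force: [-0.9, 0.2, -0.8]
gripper_width: 1.003
grasp_force: 0.0
```

Call:
{"api": "jog_arm", "payload": {"deltas": [[0,0,-0.004,0,0,0,1],[0,0,0,0,0,0,0],[0,0,0,0,0,0,0],[0,0,0,0,0,0,0],[0,0,0,0,0,0,0],[0,0,0,0,0,0,0],[0,0,0,0,0,0,0],[0,0,0,0,0,0,0]]}}

```text
t: 15.35
eef_pos: [0.4797, 0.0755, 0.0294]
tool_rot: [0.001, 0.353, 0.936, 0.0]
contact_force: [-0.7, -0.8, 7.0]
gripper_width: 0.305
grasp_force: 58.6
```

Call:
{"api": "jog_arm", "payload": {"deltas": [[0,0,0.02,0,0,0,0],[0,0,0.03,0,0,0,0],[0,0,0.03,0,0,0,0],[-0.0018,-0.0421,0,0,0,0,0],[-0.0018,-0.0421,0,0,0,0,0],[-0.0018,-0.0421,0,0,0,0,0],[-0.0018,-0.0421,0,0,0,0,0],[-0.0018,-0.0421,0,0,0,0,0],[-0.0018,-0.0421,0,0,0,0,0],[-0.0018,-0.0421,0,0,0,0,0]]}}

```text
t: 16.35
eef_pos: [0.4659, -0.221, 0.1088]
tool_rot: [0.0, 0.353, 0.936, -0.0]
contact_force: [1.3, -0.8, -0.7]
gripper_width: 0.302
grasp_force: 59.8
```

Call:
{"api": "jog_arm", "payload": {"deltas": [[-0.0018,-0.0421,0,0,0,0,0],[-0.0016,-0.0421,0,0,0,0,0],[0,0,0,0,0,0,0],[0,0,-0.03,0,0,0,0],[0,0,-0.025,0,0,0,0],[0,0,0,0,0,0,0],[0,0,0,0,0,0,0]]}}

```text
t: 17.05
eef_pos: [0.4631, -0.3028, 0.0538]
tool_rot: [-0.0, 0.352, 0.936, 0.0]
contact_force: [0.4, 0.4, -0.0]
gripper_width: 0.305
grasp_force: 59.6
```

```bash
python3 - <<'E'
from h import *
o=bot.get_obs(); print(o['eef_pos'].round(4),ang(o),o['grasp_force'])
c=cam('wrist','w6')
E
```

```text
[ 0.4631 -0.3028  0.0538] 48.732455787356514 59.602922201156616
```

View pics/w6.png

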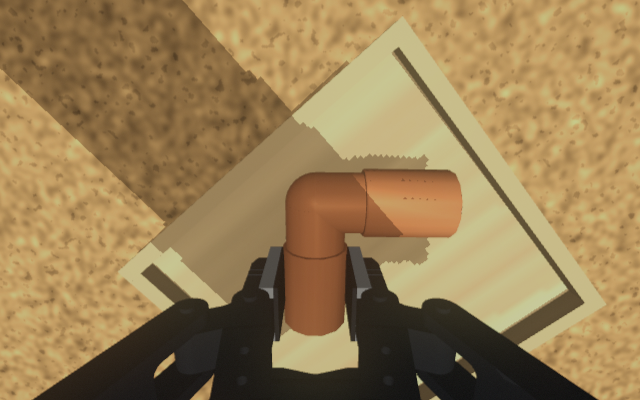

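The elbow hangs level over the tray and inside its walls, with the bend at (315,200) and the free end at (460,203).

Call:
{"api": "jog_arm", "payload": {"deltas": [[0,0,-0.012,0,0,0,0],[0,0,-0.004,0,0,0,0],[0,0,-0.001,0,0,0,0],[0,0,0,0,0,0,0],[0,0,0,0,0,0,0.6],[0,0,0,0,0,0,0.6],[0,0,0,0,0,0,0.6],[0,0,0,0,0,0,0.6],[0,0,0.03,0,0,0,0.6],[0,0,0.04,0,0,0,0.8]]}}

```text
t: 18.1
eef_pos: [0.4617, -0.3025, 0.1056]
tool_rot: [-0.002, 0.352, 0.936, 0.001]
contact_force: [2.1, -0.4, 0.5]
gripper_width: 0.751
grasp_force: 0.0
```

Call:
{"api": "jog_arm", "payload": {"deltas": [[0,0,0.04,0,0,0,1],[0.01,0.02,0.04,0,0,-0.08,1],[0.021,0.034,0.04,0,0,-0.08,1],[0.021,0.034,0,0,0,-0.08,1],[0.021,0.034,0,0,0,-0.08,1],[0.021,0.034,0,0,0,-0.08,1],[0.021,0.034,0,0,0,-0.08,1],[0.021,0.034,0,0,0,-0.08,1],[0,0,0,0,0,-0.08,1],[0,0,0,0,0,0,1]]}}

```text
t: 19.1
eef_pos: [0.5969, -0.0816, 0.2218]
tool_rot: [-0.0, 0.628, 0.778, 0.0]
contact_force: [-0.7, -1.0, 0.8]
gripper_width: 0.997
grasp_force: 0.0
```

```bash
python3 - <<'E'
from h import *
o=bot.get_obs(); print(o['eef_pos'].round(4),ang(o),o['grasp_force'])
c=cam('wrist','w7'); print(proj(c,(.568,.006,.036)),c['eye'])
E
```

```text
[ 0.5969 -0.0816  0.2218] 12.160058939859113 0.0
[302.61904351  71.42191068] [ 0.58120806 -0.00727936  0.34234946]
```

View pics/w7.png

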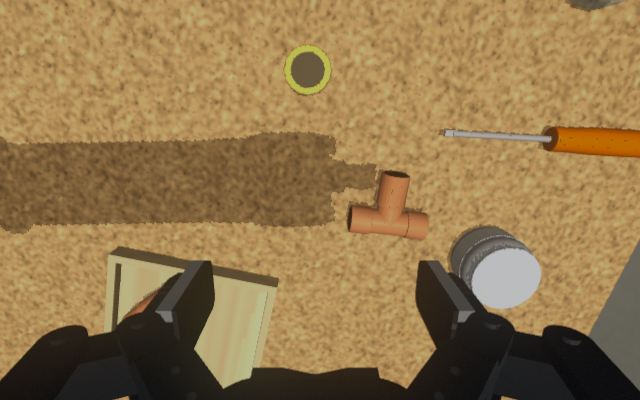

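The short rim is at (307,69). The tee's run goes from (350,219) to (427,226), and its branch ends at (395,176). The elbow sits in the square tray.

```bash
python3 - <<'E'
from h import *
o=bot.get_obs(); c=cam('wrist'); im=c['img'].astype(int)
g=(im[...,1]-im[...,2]>70)&(im[...,0]-im[...,1]<18); g[:35]=0;g[105:]=0;g[:,:275]=0;g[:,345:]=0
q=max(cv2.findContours(g.astype(np.uint8),0,1)[0],key=len); e=cv2.fitEllipse(cv2.convexHull(q)); p=ray(c,*e[0],.036)
print('short',e,p.round(4),(p[:2]-o['eef_pos'][:2]).round(4))
p=ray(c,307.5,69,.036);print(p)
f=lambda u,v: ray(c,u,v,.014)[:2].round(4)
A,B,C=f(348.5,218),f(427.5,227),f(395,175)
print('run',A,B,np.hypot(*(B-A)),np.degrees(np.arctan2(*(B-A)[::-1])),'mid',(A+B)/2,'branch',C,np.degrees(np.arctan2(*(C-(A+B)/2)[::-1])),np.hypot(*(C-(A+B)/2)))
E
```

```text
short ((308.363037109375, 67.1413345336914), (45.61442947387695, 48.95401382446289), 176.85910034179688) [0.5714 0.0085 0.036 ] [-0.025   0.0917]
[0.57101721 0.00690413 0.036     ]
run [ 0.6395 -0.1211] [ 0.7202 -0.1136] 0.0810477636952433 5.30963474345355 mid [ 0.67985 -0.11735] branch [ 0.6729 -0.0684] 98.08093550737439 0.049440924344109904
```

Call:
{"api": "jog_arm", "payload": {"deltas": [[-0.0129,0.0444,0,0,0,0,1],[-0.013,0.0444,0,0,0,0,1],[0,0,-0.04,0,0,0,1],[0,0,-0.04,0,0,0,1],[0,0,-0.04,0,0,0,1],[0,0,-0.035,0,0,0,1],[0,0,-0.02,0,0,0,1],[0,0,-0.015,0,0,0,1],[0,0,0,0,0,0,0.9],[0,0,0,0,0,0,0]], "newtons": 40}}

```text
t: 20.2
eef_pos: [0.5712, 0.0051, 0.0327]
tool_rot: [0.0, 0.629, 0.777, 0.0]
contact_force: [0.7, 0.0, 0.1]
gripper_width: 0.75
grasp_force: 0.0
```

Call:
{"api": "jog_arm", "payload": {"deltas": [[0,0,0,0,0,0,0],[0,0,0,0,0,0,0],[0,0,0,0,0,0,0],[0,0,0,0,0,0,0],[0,0,0,0,0,0,0],[0,0,0,0,0,0,0]]}}

```text
t: 20.8
eef_pos: [0.5719, 0.0055, 0.0336]
tool_rot: [0.001, 0.629, 0.777, 0.001]
contact_force: [-0.5, -1.8, 7.3]
gripper_width: 0.454
grasp_force: 40.0
```

Call:
{"api": "jog_arm", "payload": {"deltas": [[0,0,0.03,0,0,0,0],[0,0,0.04,0,0,0,0],[-0.0045,-0.041,0,0,0,0.131,0],[-0.0045,-0.041,0,0,0,0.131,0],[-0.0045,-0.041,0,0,0,0.131,0],[-0.0045,-0.041,0,0,0,0.131,0],[-0.0045,-0.041,0,0,0,0.131,0],[-0.0045,-0.041,0,0,0,0.131,0],[-0.0045,-0.041,0,0,0,0.131,0],[-0.0045,-0.041,0,0,0,0.131,0]]}}

```text
t: 21.8
eef_pos: [0.5341, -0.3244, 0.1024]
tool_rot: [0.0, 0.153, 0.988, -0.0]
contact_force: [0.7, 0.0, -1.7]
gripper_width: 0.453
grasp_force: 41.2
```

Call:
{"api": "jog_arm", "payload": {"deltas": [[0,0,0,0,0,0,0],[0,0,-0.03,0,0,0,0],[0,0,-0.02,0,0,0,0],[0,0,0,0,0,0,0],[0,0,0,0,0,0,0]]}}

```text
t: 22.3
eef_pos: [0.5347, -0.3217, 0.0519]
tool_rot: [-0.001, 0.155, 0.988, 0.0]
contact_force: [0.6, 0.8, -1.2]
gripper_width: 0.454
grasp_force: 41.2
```

```bash
python3 - <<'E'
from h import *
o=bot.get_obs(); print(o['eef_pos'].round(4),ang(o),o['grasp_force'])
c=cam('wrist','w8')
E
```

```text
[ 0.5347 -0.3217  0.0519] 72.12483762995666 41.17163300514221
```

View pics/w8.png

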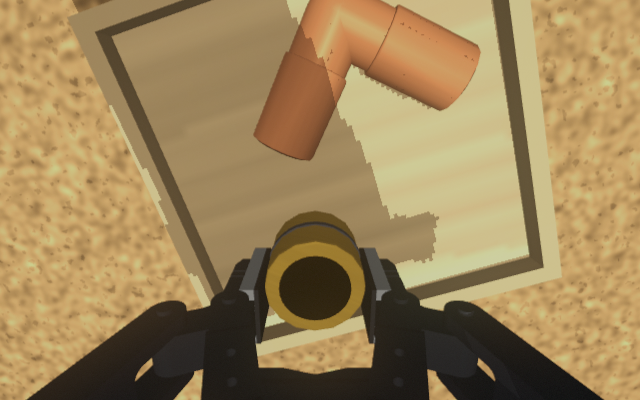

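The elbow lies flat and clear; the coupling is held upright, inside the walls, at (315,285).

Call:
{"api": "jog_arm", "payload": {"deltas": [[0,0,-0.007,0,0,0,0],[0,0,-0.004,0,0,0,0],[0,0,0,0,0,0,0],[0,0,0,0,0,0,0.66],[0,0,0,0,0,0,0.66],[0,0,0,0,0,0,0.66],[0,0,0,0,0,0,0.66],[0,0,0.03,0,0,0,0.66],[0,0,0.04,0,0,0,0.8],[0,0,0.04,0,0,-0.1,1]]}}

```text
t: 23.35
eef_pos: [0.5343, -0.3223, 0.1516]
tool_rot: [-0.001, 0.206, 0.979, 0.001]
contact_force: [0.4, -0.4, -0.3]
gripper_width: 0.942
grasp_force: 0.0
```

Call:
{"api": "jog_arm", "payload": {"deltas": [[0.01,0.01,0.04,0,0,-0.13,1],[0.02,0.02,0.02,0,0,-0.13,1],[0.025,0.02,0,0,0,-0.13,1],[0.025,0.02,0,0,0,-0.13,1],[0.025,0.02,0,0,0,-0.13,1],[0.025,0.02,0,0,0,-0.13,1],[0.025,0.02,0,0,0,-0.13,1],[0,0,0,0,0,-0.13,1],[0,0,0,0,0,0,1],[0,0,0,0,0,0,1]]}}

```text
t: 24.35
eef_pos: [0.6893, -0.1931, 0.2108]
tool_rot: [-0.0, 0.663, 0.749, -0.001]
contact_force: [-0.5, 0.2, 0.2]
gripper_width: 0.997
grasp_force: 0.0
```

```bash
python3 - <<'E'
from h import *
o=bot.get_obs(); print(o['eef_pos'].round(4),ang(o),o['grasp_force'])
c=cam('wrist','w9')
E
```

```text
[ 0.6893 -0.1931  0.2108] 6.924260865946508 0.0
```

View pics/w9.png

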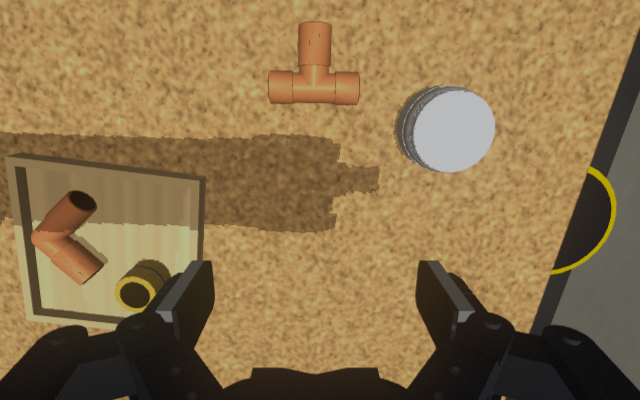

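The tee is square to the jaws, with its run from (269,86) to (359,88) and its branch end at (315,22). In the square tray the elbow and the short coupling (138,290) both stand properly.

```bash
python3 - <<'E'
from h import *
o=bot.get_obs(); c=cam('wrist')
f=lambda u,v,z=.014: ray(c,u,v,z)[:2].round(4)
print(f(269,86.5),f(359,88),f(315,23),'grip',f(315,50),(f(315,50)-o['eef_pos'][:2]).round(4),'run mid',f(314,87),'can',f(455,130,.05))
c=cam('scene','s2')
E
```

```text
[ 0.6402 -0.1191] [ 0.7181 -0.111 ] [ 0.6739 -0.0647] grip [ 0.6764 -0.0852] [-0.0128  0.1084] run mid [ 0.6791 -0.1149] can [ 0.795  -0.1342]
```

View pics/s2.png

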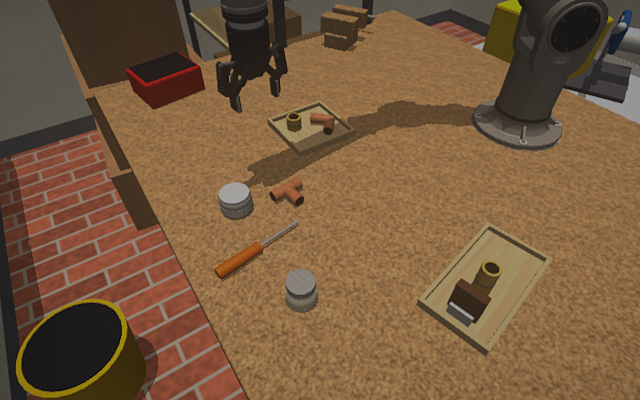

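Scene view: the spacer sits in the gap at (470,295), the tall coupling stands at (488,272), and the square kit is complete. Only the tee at (288,190) is left.

Call:
{"api": "jog_arm", "payload": {"deltas": [[-0.0043,0.0361,0,0,0,-0.02,1],[-0.0043,0.0361,0,0,0,0,1],[-0.0042,0.0362,0,0,0,0,1],[0,0,-0.04,0,0,0,1],[0,0,-0.04,0,0,0,1],[0,0,-0.04,0,0,0,1],[0,0,-0.03,0,0,0,1],[0,0,-0.02,0,0,0,1],[0,0,-0.011,0,0,0,1],[0,0,0,0,0,0,1]], "newtons": 60}}

```text
t: 25.5
eef_pos: [0.6764, -0.0844, 0.0291]
tool_rot: [-0.001, 0.672, 0.741, -0.0]
contact_force: [1.0, 0.4, 0.7]
gripper_width: 0.999
grasp_force: 0.0
```

Call:
{"api": "jog_arm", "payload": {"deltas": [[0,0,0,0,0,0,0],[0,0,0,0,0,0,0],[0,0,0,0,0,0,0],[0,0,0,0,0,0,0],[0,0,0,0,0,0,0],[0,0,0,0,0,0,0],[0,0,0,0,0,0,0]]}}

```text
t: 26.2
eef_pos: [0.6777, -0.0841, 0.0313]
tool_rot: [0.001, 0.672, 0.741, 0.0]
contact_force: [-1.1, -0.7, 5.5]
gripper_width: 0.299
grasp_force: 58.7
```

Call:
{"api": "jog_arm", "payload": {"deltas": [[0,0,0.02,0,0,0,0],[0,0,0.04,0,0,0,0],[0,0,0.04,0,0,0,0],[-0.0236,0.0349,0,0,0,0.028,0],[-0.0236,0.0349,0,0,0,0.028,0],[-0.0236,0.0349,0,0,0,0.028,0],[-0.0236,0.0349,0,0,0,0.028,0],[-0.0236,0.0349,0,0,0,0,0],[-0.0236,0.0349,0,0,0,0,0],[-0.0236,0.0349,0,0,0,0,0]]}}

```text
t: 27.2
eef_pos: [0.5108, 0.1615, 0.1312]
tool_rot: [0.001, 0.629, 0.777, 0.0]
contact_force: [0.5, -0.1, -2.2]
gripper_width: 0.304
grasp_force: 59.5
```

Call:
{"api": "jog_arm", "payload": {"deltas": [[-0.0236,0.0349,0,0,0,0,0],[-0.0236,0.0349,0,0,0,0,0],[-0.0236,0.0349,0,0,0,0,0],[-0.0236,0.0345,0,0,0,0,0],[0,0,0,0,0,0,0],[0,0,-0.03,0,0,0,0],[0,0,-0.03,0,0,0,0],[0,0,0,0,0,0,0],[0,0,0,0,0,0,0]]}}

```text
t: 28.1
eef_pos: [0.4175, 0.2994, 0.0708]
tool_rot: [0.0, 0.629, 0.777, -0.0]
contact_force: [-1.4, 0.8, -1.0]
gripper_width: 0.304
grasp_force: 59.4
```

```bash
python3 - <<'E'
from h import *
o=bot.get_obs(); print(o['eef_pos'].round(4),ang(o),o['grasp_force'])
c=cam('wrist','w10')
E
```

```text
[0.4175 0.2994 0.0708] 12.034126318578657 59.37541723251343
```

View pics/w10.png

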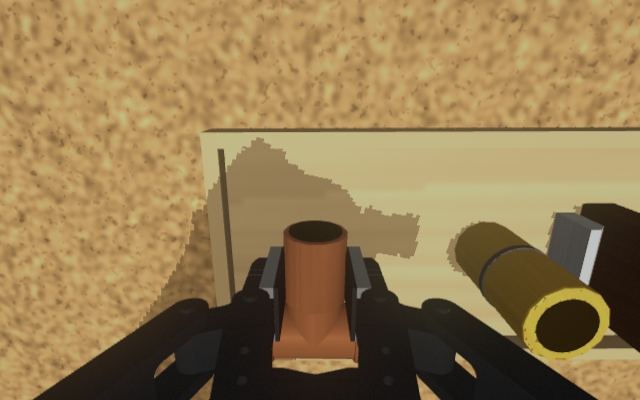

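The tee's branch at (315,270) is inside the walls, clear of the coupling. I'll lower it.

Call:
{"api": "jog_arm", "payload": {"deltas": [[0,0,-0.015,0,0,0,0],[0,0,-0.01,0,0,0,0],[0,0,-0.004,0,0,0,0],[0,0,-0.002,0,0,0,0],[0,0,0,0,0,0,0],[0,0,0,0,0,0,0]]}}

```text
t: 28.75
eef_pos: [0.417, 0.299, 0.0392]
tool_rot: [0.0, 0.629, 0.777, -0.001]
contact_force: [-2.2, -3.1, 4.5]
gripper_width: 0.302
grasp_force: 60.4
```

Call:
{"api": "jog_arm", "payload": {"deltas": [[0,0,0,0,0,0,0.55],[0,0,0,0,0,0,0.55],[0,0,0,0,0,0,0.55],[0,0,0,0,0,0,0.55],[0,0,0.03,0,0,0,0.55],[0,0,0.04,0,0,0,0.55],[0,0,0.04,0,0,0,0.7],[0,0,0.04,0,0,0,1],[0.01,-0.04,0.03,0,0,0,1],[0.01,-0.04,0.02,0,0,0,1]]}}

```text
t: 29.75
eef_pos: [0.4376, 0.221, 0.2409]
tool_rot: [0.001, 0.628, 0.778, 0.002]
contact_force: [1.1, -0.5, -0.9]
gripper_width: 1.002
grasp_force: 0.0
```

Call:
{"api": "jog_arm", "payload": {"deltas": [[0.02,-0.04,0,0,0,0,1],[0.02,-0.03,0,0,0,0,1],[0.02,0,0,0,0,0,1],[0,0,0,0,0,0,1],[0,0,0,0,0,0,1]]}}

```text
t: 30.25
eef_pos: [0.4967, 0.1507, 0.2383]
tool_rot: [-0.0, 0.629, 0.777, -0.0]
contact_force: [-0.4, 0.2, -0.0]
gripper_width: 0.999
grasp_force: 0.0
```

```bash
python3 - <<'E'
from h import *
o=bot.get_obs(); print(o['eef_pos'].round(4))
c=cam('wrist','w11')
E
```

```text
[0.4967 0.1507 0.2383]
```

View pics/w11.png

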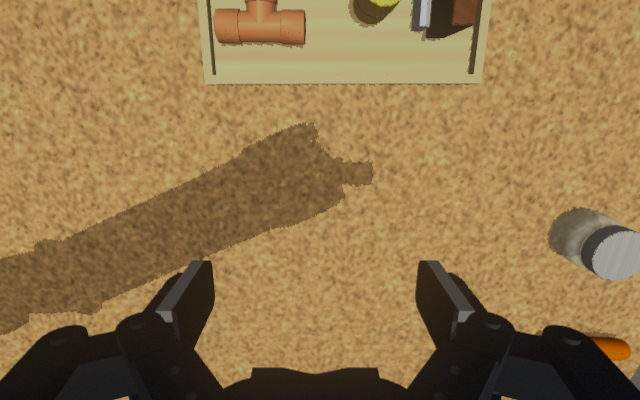

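The tee lies flat at (260,25) inside the walls. The coupling and block are partly in view, and the block met the floor at the expected height when I pressed it home. I'll hand in.

```bash
python3 -c "
from station import bot
print(bot.hand_in())"
```

```text
the job is handed in; nothing more can be done
None
```

Both kits are made up and the job was handed in at about 30 s; all five pieces looked correctly placed and I moved none of the bystanders, but the hand-in gave no verdict.

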